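Weigh a pump valve block and pack it

ROBOT

A 7-joint arm with a two-finger parallel gripper is mounted at the origin on the work surface. World frame = base frame: x ahead of the robot, y to its left, z up, the work surface at z = 0. Lengths are in mm, angles in rad, forces in N, time in s.
With the tool pointing down it reaches from about 400 to 875 mm from the base axis. Payload 19.3 kg.
Tool frame: the origin (TCP) lies at the very end of the fingers, on their centre line; the grasp point (between the pads) lies 19 mm behind it; z points along the fingers, y is the direction in which the jaws open and shut (so a half turn about z gives the same grasp; the last joint's range is limited). The gripper opens to 85 mm and grips with 20 to 120 N. Pads are 22 mm wide; open, the fingers measure 114 mm over their backs; the gripper's body (76 mm by 85 mm) begins 54 mm behind the grasp point. The pads swing forward as they close: fully open they stand 13 mm farther back than shut.
Start: joints at [-1.191, 0.521, -0.036, 1.599, 0.021, 1.021, -0.113], TCP at [271.757, 562.817, 231.291] pointing down, gripper open.
Joint ranges: [-2.91, 2.91], [-0.3, 2.13], [-1.5, 1.42], [0.17, 2.43], [-1.26, 4.41], [0.16, 1.93], [-2.52, 2.52]. Speed limits (rad/s): [1.89, 1.89, 2.39, 2.39, 3.01, 3.01, 3.01].

INTERFACE

Orientations are given as a unit quaternion [w, x, y, z].
In Python, from plant import * gives the robot as it stands.
- The arm moves only by the tool carry_out, never from a script. Its argument "commands" is a list that holds one entry, the list of rows, each a list of 7 numbers: the shift along the tool's x, y, z in mm, then the turn, a rotation vector about the tool's x, y, z in degrees, then the opening in per cent of the stroke, from 0 (shut) to 100 (fully open). A call has 1 to 10 rows; each row shifts and turns the commanded pose from where the row before left it, along the tool's axes as they then stand; what a row does not reach is not made up. A row lasts 1/10 s, in which the tool goes at most 50 mm and 8.59 degrees, less where a joint would pass 70% of its speed; a pose out of reach is approached as far as the arm can. A call is refused whole if a number of a shift passes 50 or a number of a turn 8.59, either way. A call with a gripper value outside its range is refused whole. The fingers move at their own pace and stop on an object; "force" is the grip in N (left out, the last holds). Time passes only in rows, so rows that do not move let the fingers close. It gives the time, the measured TCP pose, the force and the opening at its end, in the units of the state.
- state(): the state, without advancing time (a new reading comes with each control period).
- read_camera(name): name is "scene" or "top"; returns (picture, depth): 480x640x3 uint8, red, green, blue; 480x640 float32, mm along the optical axis (not along the pixel's ray), 0 where there is no reading.
- camera_params(name): a dict with "fx", "fy", "cx", "cy" (pixels), "T" (4x4, takes a point from camera to world coordinates). Camera axes: x right, y down, z forward; pixel columns grow to the right and rows downward; lengths in mm; the calibration is good to about 2 mm. A picture is of the moment at which its call begins. camera_params takes no time and is no camera call.
- hand_in(): hands the job in, once; it reports no verdict.
The state is a dict: "time_s": time; "q": joint angles; "joint_velocities": joint speeds; "effort": joint torques, N m; "eef_pos": TCP position; "tcp_rot": TCP orientation; "wrist_force": force on the tool from outside, world axes, zero at the start; "moment": the same for the moment, N m; "opening": finger opening in mm.
Only numpy, scipy, OpenCV 4.12 (cv2) and the standard library are available. Lean on these libraries where they do the work, as an engineer would, in place of code of your own. Each camera call takes 0.05 s, during which the arm holds its last target.

TASK

Weigh the pump valve block in the yellow tray: with the pan empty, press the balance's blue zero key fully down and let it up again; stand the block on the pan cap upwards, let go of it, and while it stands there untouched press the green record key fully down and let it up. Then pack the block, cap upwards, in the empty pocket of the blue case so that it rests on the pocket's floor. Always lower the block into place, never drop it; use each key only for its own step and do not disturb the other block, the brass fitting, the jar or the dishes.

Things in the scene. Friction and masses are not known exactly. Their poses are not given: they have to be found in the camera images.
- block_center (a point): centre, half-way up, of the valve block to weigh: a loose upright box 60 mm long (its x) x 32 mm wide (its y) x 36 mm tall (z up), grey titanium with a 9 mm cream cap on top and flush dark ports, 0.18 to 0.37 kg. It starts standing cap up in one of the two lanes of the yellow tray, its length along the lane
- tray: yellow tray fixed to the bench, origin under its centre, z up: 150 mm (x) x 94 mm (y) outside, floor 3 mm, walls 41.5 mm high. Two lanes along x, centred at y = +22.5 and -22.5 mm, each 40 mm wide, 141 mm long. The walls rise above the block with only 4 mm beside its long sides: take it there by its two ends (28 mm or more free beyond each). The other lane holds the brass fitting
- balance: precision balance fixed to the bench, origin under the centre of its footprint, z up: 280 mm deep (x) x 200 mm wide (y), white housing 62 mm high; its dark front console, with the display and the keys, is at its -x end, towards the robot, 55 mm high
- pan_top (a point): centre of the top face of the balance's square steel pan, 160 x 160 mm, level and fixed, 78 mm above the bench, 40 mm to +x of the balance's origin; axes as the balance's
- zero_key_top (a point): centre of the top face of the blue zero key, a round push key 26 mm across; the top stands 64 mm above the bench, 9 mm above the console. In the balance's frame at x = -103.5 mm, y = +66 mm. Pressed straight down 4 mm to its stop by 4 N; a spring lifts it again
- record_key_top (a point): centre of the top face of the green record key, like the blue one, in the balance's frame at x = -103.5 mm, y = -66 mm
- zero_key (a joint): travel of the blue key in m: 0 up, 0.004 fully down at the stop
- record_key (a joint): travel of the green key in m: 0 up, 0.004 fully down at the stop
- case: open blue transport case fixed to the bench, origin under its centre, z up: 107 mm (x) x 192 mm (y) x 44 mm high, with a grey insert whose top is 43 mm above the bench. Two pockets lie in line along its y axis, centres at y = +40.5 mm (empty) and -40.5 mm (holding the other block)
- free_pocket (a point): centre of the empty pocket's floor, 5 mm above the bench; axes as the case's. Pocket 67 mm long (y) x 39 mm wide (x) x 38 mm deep; the block goes in lengthwise along y, either way round. Amid each long side is a finger recess 36 mm wide (y), 28 mm out (x), same floor; the ends are solid, with no room for fingers, so hold the block across its 32 mm width
- pan: the pan's body (its origin is the centre of its underside, 4 mm below point pan_top)
- block: the valve block's  origin at the centre of its underside, axes as point block_center
- packed_center (a point): centre of the other, identical block, already packed in the case's other pocket; leave it alone
- fitting_center (a point): centre, 16 mm up, of a loose upright brass hose fitting, 26 mm across and 32 mm tall, in the tray's other lane; leave it alone
- jar_center (a point): centre of a loose white jar with steel cap, 60 mm across and 95 mm tall, beyond the tray or case; leave it alone
- dishes_center (a point): centre of a loose stack of steel dishes, 88 mm across and 52 mm tall, beyond the tray or case; leave it alone
Not all that is in view belongs to the job. What is shaped like the block but orange or pink is not meant. There is more than one size of the case; the job needs the larger.

How it is judged (in metres and radians):
On the way, in this order (a step that is already met when the one before it is completed fails the run):
1. the blue zero key is pressed fully down (more than 3.2 of its 4 mm) with the block off the pan (value of joint zero_key above 0.0032 m and contact force between block and pan below 0.5 N and contact force between the fingers and pan below 0.1 N), for 0.05 s.
2. the blue key is up again (value of joint zero_key below 0.0008 m), for 0.05 s.
3. the block stands cap up on the pan, at rest and let go (contact force between block and pan above 1 N and contact force between the fingers and block below 0.1 N and angle between block_center's own z axis and vertical below 0.1 rad and linear speed of block below 0.01 m/s), for 0.2 s.
4. the green record key is pressed fully down while the block stands on the pan, block and pan untouched by the gripper (value of joint record_key above 0.0032 m and contact force between block and pan above 1 N and contact force between the fingers and block below 0.1 N and contact force between the fingers and pan below 0.1 N and angle between block_center's own z axis and vertical below 0.1 rad), for 0.05 s.
5. the green key is up again (value of joint record_key below 0.0008 m), for 0.05 s.
At the end, for the whole second after the job is handed in: the block rests on the floor of the case's empty pocket (centre within 6 mm of the pocket's centre each way, height within 3.5 mm), cap up, lengthwise in the pocket, let go and at rest; both keys are up (within 0.8 mm) (x of block_center in the frame of free_pocket between -0.006 and 0.006 m and y of block_center in the frame of free_pocket between -0.006 and 0.006 m and z of block_center in the frame of free_pocket between 0.0145 and 0.0215 m and angle between block_center's own z axis and vertical below 0.1 rad and angle between the x axis of block_center and the y axis of case, either way round below 0.25 rad and contact force between the fingers and block below 0.1 N and linear speed of block below 0.01 m/s and value of joint each of zero_key, record_key below 0.0008 m); the robot touches nothing.
It fails at once if the green key is pressed (over 2 mm) without the block on the pan (value of joint record_key above 0.002 m and contact force between block and pan below 0.5 N).
It fails at once if the blue key is pressed (over 2 mm) with the block on the pan (value of joint zero_key above 0.002 m and contact force between block and pan above 1 N).
It fails at once if the block is dropped (falls free faster than 0.4 m/s, about 8 mm) (contact force between anything else and block below 0.01 N and linear speed of block above 0.4 m/s).
It fails at once if the other block, the brass fitting, the jar or the dishes are shifted by more than 20 mm or tipped over (distance of any of packed_center, fitting_center, jar_center, dishes_center from where it was at the start of the episode above 0.02 m or angle between any of packed_center, fitting_center, jar_center, dishes_center's own z axis and vertical above 0.6 rad).
It also fails if it takes over 72 s, if anything falls off the work surface, if the arm or the gripper's body presses on something with over 40 N, if the wrist force passes 120 N, or if a joint passes its speed limit or range.

## Working session

There is one attempt and no reset: what is moved stays moved. The work goes in short steps, Python scripts to look and compute and a tool call to move; the robot and the scene stay as the last step left them, time stands still between calls to the robot, and variables do not carry over. Pictures are saved under pics/ and viewed, and the job is handed in when it is done.

Besides the shell and the picture viewer there is one more tool, called after ">>>" as name(argument=value, ...) on one line, values as JSON. carry_out: Moves the arm, as the interface text tells. Its arguments: {"type":"object","properties":{"commands":{"type":"array","items":{"type":"array","items":{"type":"array","items":{"type":"number"}}}},"force":{"type":"number"}},"required":["commands"]}

```bash
mkdir -p pics; ls
python3 - <<'E'
from plant import *
import cv2,numpy as np
print(state())
for n in("scene","top"):
    p,d=read_camera(n);cv2.imwrite(f"pics/{n}0.png",p[:,:,::-1]);np.savez(f"pics/{n}0.npz",p=p,d=d)
    c=camera_params(n);print(n,c["fx"],c["cx"],c["cy"],np.round(c["T"],3).tolist())
E
```

```text
pics
{'time_s': 0.0, 'q': array([-1.19119002,  0.52200985, -0.03632563,  1.60001372,  0.02119879,
        1.02111909, -0.11279932]), 'joint_velocities': array([-0.00157017,  0.00030466, -0.0002015 , -0.00030944,  0.00045779,
        0.00053203,  0.00029678]), 'effort': array([ 2.28588169e-04, -9.27091885e+01,  1.97993740e+00, -3.69945717e+01,
        1.77949393e-02,  7.85513286e-03, -3.09385064e-05]), 'eef_pos': array([271.62752611, 562.50015968, 230.72630777]), 'tcp_rot': array([-8.84803775e-05,  2.23017455e-01,  9.74814277e-01, -5.75753405e-04]), 'wrist_force': array([ 1.15531743, -0.11881806,  0.93667953]), 'moment': array([ 0.02032122, -0.00081719,  0.01006184]), 'opening': 84.98184008916361}
scene 442.31248989669456 327.14873599859715 235.8036368209751 [[0.44, 0.552, -0.708, 1183.85], [0.898, -0.269, 0.348, -358.889], [0.002, -0.789, -0.614, 679.671], [0.0, 0.0, 0.0, 1.0]]
top 472.476902041483 317.17912937990377 249.3344925043255 [[-0.019, -0.997, 0.071, 431.25], [-1.0, 0.019, -0.009, -19.942], [0.008, -0.071, -0.997, 1246.706], [0.0, 0.0, 0.0, 1.0]]
```

View pics/scene0.png

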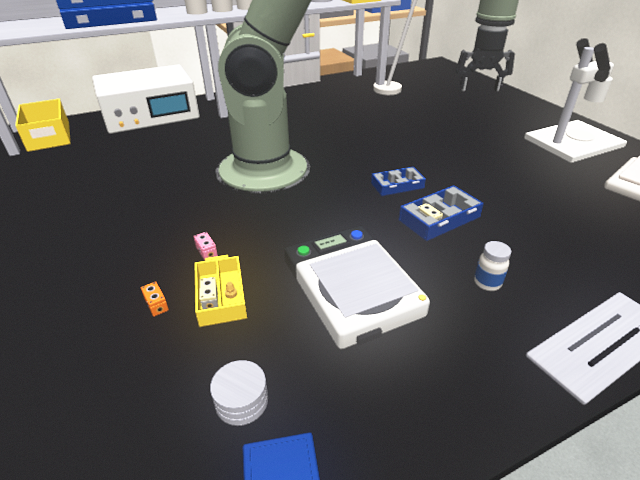

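View pics/top0.png

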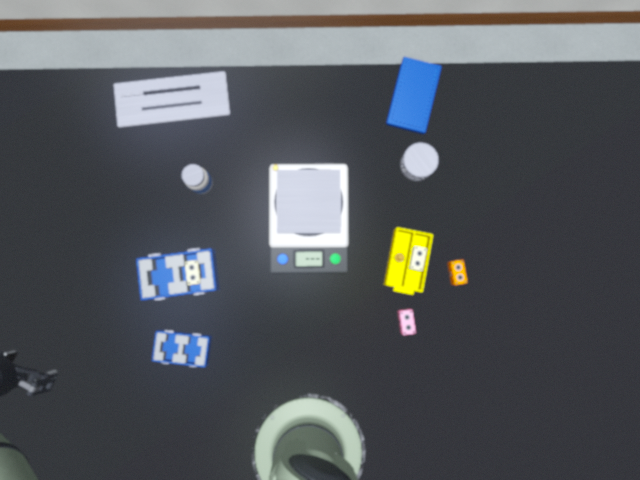

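```bash
cat > h.py <<'E'
import numpy as np,cv2
from plant import *
def ray(n,uv,z,c=None):
    c=c or camera_params(n);T=np.array(c["T"]);uv=np.atleast_2d(uv).astype(float)
    d=np.c_[(uv[:,0]-c["cx"])/c["fx"],(uv[:,1]-c["cy"])/c["fy"],np.ones(len(uv))]@T[:3,:3].T
    return T[:3,3]+d*((z-T[2,3])/d[:,2])[:,None]
def proj(n,P):
    c=camera_params(n);T=np.array(c["T"]);q=(np.atleast_2d(P)-T[:3,3])@T[:3,:3]
    return np.c_[q[:,0]/q[:,2]*c["fx"]+c["cx"],q[:,1]/q[:,2]*c["fy"]+c["cy"]]
def cont(mask):
    k=cv2.findContours(mask.astype(np.uint8),cv2.RETR_EXTERNAL,cv2.CHAIN_APPROX_NONE)[0]
    return sorted([x for x in k if cv2.contourArea(x)>25],key=cv2.contourArea,reverse=True)
E
python3 - <<'E'
from h import *
for n in("top","scene"):
    p=np.load(f"pics/{n}0.npz")["p"];h=cv2.cvtColor(p,cv2.COLOR_RGB2HSV);H,S,V=h[...,0].astype(int),h[...,1],h[...,2]
    for nm,m in dict(blue=(H>100)&(H<125)&(S>120)&(V>80),green=(H>45)&(H<85)&(S>130)&(V>70),yellow=(H>20)&(H<35)&(S>150)&(V>120),cream=(H>12)&(H<35)&(S>20)&(S<110)&(V>170)).items():
        for k in cont(m)[:8]:
            (c,s,a)=cv2.minAreaRect(k);M=cv2.moments(k)
            print(n,nm,int(M['m00']),np.round([M['m10']/M['m00'],M['m01']/M['m00']],1),"rect",np.round(c,1),np.round(s,1),round(a,1))
p=np.load("pics/top0.npz")["p"]
a=cv2.resize(p[220:310,120:240],None,fx=6,fy=6,interpolation=2);cv2.imwrite("pics/a.png",a[:,:,::-1])
a=cv2.resize(p[215:305,370:490],None,fx=6,fy=6,interpolation=2);cv2.imwrite("pics/b.png",a[:,:,::-1])
a=cv2.resize(p[155:280,255:365],None,fx=4.7,fy=4.7,interpolation=2);cv2.imwrite("pics/c.png",a[:,:,::-1])
E
```

```text
top blue 2873 [413.5  95.5] rect [413.5  94.9] [42.2 71.8] 14.0
top blue 947 [180.8 348.5] rect [181.  348.5] [33. 38.] 90.0
top blue 672 [168.1 275.3] rect [174.7 274.2] [43.8 47.8] 82.9
top blue 111 [212.6 269.4] rect [208.8 269.6] [43.5 13.6] 84.4
top blue 78 [140.5 279.9] rect [143.3 278.4] [43.9 14.6] 80.1
top blue 72 [282.1 258.6] rect [282.  258.5] [ 9. 10.] 90.0
top blue 71 [206.7 350.5] rect [204.2 351.2] [ 9.6 33.2] 9.2
top blue 27 [155.3 346. ] rect [156.7 345.8] [ 9.6 32.5] 5.5
top green 64 [334.9 258.4] rect [334.5 258.5] [9. 9.] 90.0
top yellow 2452 [408.3 260.4] rect [408.1 261.3] [40.7 65.1] 10.6
top yellow 230 [458.6 272. ] rect [458.6 272. ] [22.9 12.4] 79.7
top cream 311 [417.9 258. ] rect [417.9 258. ] [14.3 24.3] 11.3
top cream 29 [458.1 266.9] rect [458.3 266.8] [5.7 6.4] 45.0
top cream 29 [459.8 276.9] rect [460. 277.] [6. 6.] 90.0
top cream 26 [275. 167.] rect [275.3 166.8] [5.7 6.4] 45.0
scene blue 2975 [281.  458.6] rect [280.3 456.7] [47.4 75.9] 87.9
scene blue 2723 [440.3 211.5] rect [441.1 211.3] [41.6 83.9] 68.2
scene blue 2168 [104.9  12.1] rect [105.5 
[... 423 characters left out ...]
[218.6 290.6] rect [217.5 289.5] [68.1 50.5] 82.3
scene yellow 2133 [ 42.5 125. ] rect [ 42.1 124.6] [47.2 51.9] 80.0
scene yellow 38 [357.    0.8] rect [362.   1.] [ 2. 36.] 90.0
scene cream 346 [207.3 289.1] rect [207. 289.] [23.8 17. ] 87.0
scene cream 292 [337.4  20.5] rect [337.1  18.6] [13.1 37.6] 82.9
scene cream 176 [430.6 210.6] rect [430.3 210.3] [25.2  9.2] 33.7
scene cream 140 [399.   14.3] rect [399.5  14.4] [ 8.6 19.8] 84.3
scene cream 124 [371.1  16.6] rect [372.   16.5] [11. 16.] 90.0
scene cream 116 [ 43.3 130.5] rect [ 42.1 131.8] [ 9.5 25.5] 80.5
scene cream 112 [418.2  11.6] rect [418.   11.5] [11. 14.] 90.0
scene cream 46 [143.   63.1] rect [139.1  61. ] [15.  30.5] 81.9
```

View pics/a.png

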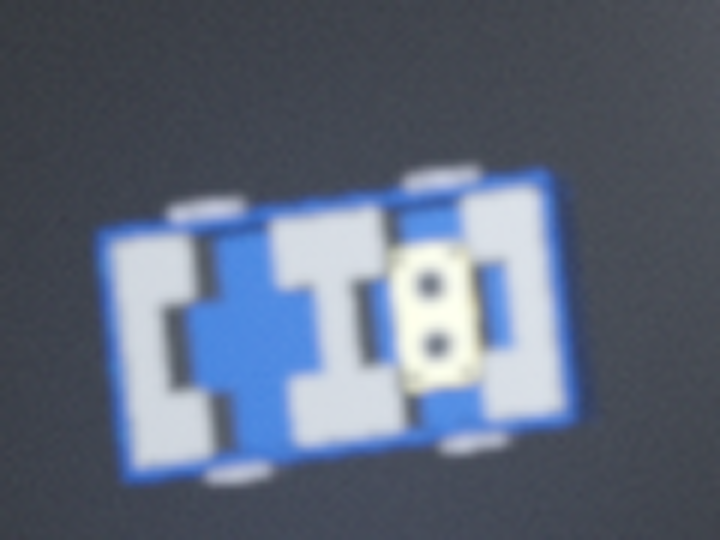

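View pics/b.png

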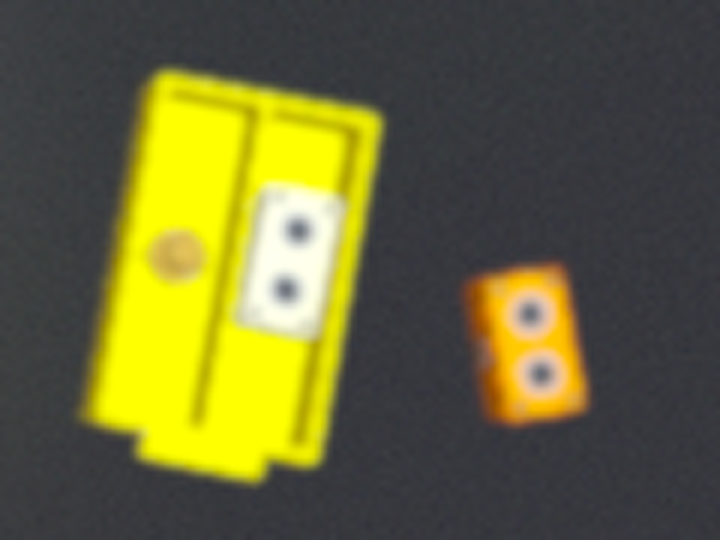

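View pics/c.png

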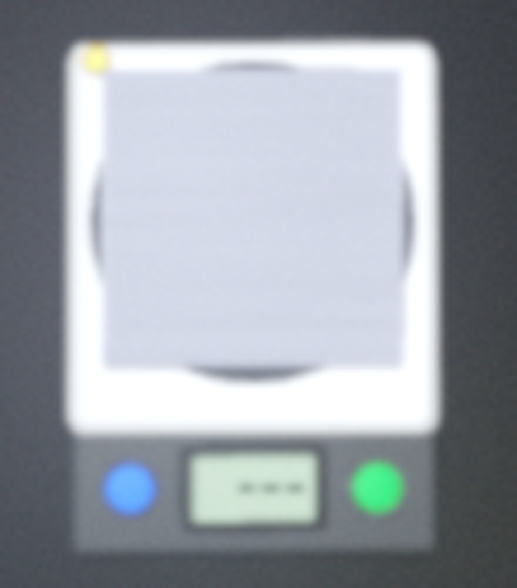

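```bash
cat > m.py <<'E'
from h import *
def wrect(n,mask,z,roi,show=None):
    # subpixel: upsample by 4, minAreaRect on world points of the mask
    pass
E
python3 - <<'E'
from h import *
p=np.load("pics/top0.npz")["p"];d=np.load("pics/top0.npz")["d"]
c=camera_params("top");T=np.array(c["T"])
vv,uu=np.mgrid[0:480,0:640]
X=np.stack([(uu-c["cx"])/c["fx"]*d,(vv-c["cy"])/c["fy"]*d,d],-1)@T[:3,:3].T+T[:3,3]
for nm,uv in dict(bench=(350,380),pan=(308,200),zk=(282,258),rk=(335,258),block=(418,252),insert=(145,277),floor=(165,275),packed=(192,267)).items():
    print(nm,np.round(X[uv[1],uv[0]],1))
S=8
def up(roi):
    x0,y0,x1,y1=roi
    return cv2.resize(p[y0:y1,x0:x1],None,fx=S,fy=S,interpolation=cv2.INTER_CUBIC)
def w(pts,roi,z): # upsampled px -> world
    pts=(np.asarray(pts,float)+.5)/S-.5+np.array(roi[:2]);return ray("top",pts,z)[:,:2]
def rect(P):
    r=cv2.minAreaRect(P.astype(np.float32));return [np.round(r[0],1).tolist(),np.round(r[1],1).tolist(),round(r[2],1)]
# keys
for nm,roi,lo,hi in(("zero",(270,245,294,272),95,130),("rec",(323,245,347,272),45,85)):
    h=cv2.cvtColor(up(roi),cv2.COLOR_RGB2HSV);m=(h[...,0]>lo)&(h[...,0]<hi)&(h[...,1]>100)&(h[...,2]>90)
    k=cont(m)[0];print(nm,rect(w(k[:,0],roi,64)))
# block cap
roi=(395,235,440,282);h=cv2.cvtColor(up(roi),cv2.COLOR_RGB2HSV);m=(h[...,1]<130)&(h[...,2]>140)
k=cont(m)[0];print("block",rect(w(k[:,0],roi,39)));
# tray
roi=(375,215,445,305);h=cv2.cvtColor(up(roi),cv2.COLOR_RGB2HSV);m=(h[...,2]>110)
k=cont(m)[0];print("tray",rect(w(k[:,0],roi,41.5)))
# pan+housing
roi=(258,155,360,252);g=cv2.cvtColor(up(roi),cv2.COLOR_RGB2GRAY)
k=cont(g>160)[0];print("housing",rect(w(k[:,0],roi,62)))
# insert
roi=(125,235,230,312);im=up(roi);h=cv2.cvtColor(im,cv2.COLOR_RGB2HSV);m=(h[...,1]<60)&(h[...,2]>150)
o=im.copy();tot=[]
for k in cont(m):
    if cv2.contourArea(k)<1500: continue
    P=w(k[:,0],roi,43);print("grey",cv2.contourArea(k),rect(P))
    cv2.drawContours(o,[k],-1,(255,0,0),1)
cv2.imwrite("pics/d.png",cv2.resize(o,None,fx=.9,fy=.9)[:,:,::-1])
m=(h[...,1]>110)|((h[...,1]<60)&(h[...,2]>150))
E
```

```text
bench [ 178.9 -110.2    3.9]
pan [638.7 -10.5  74.9]
zk [494.9  57.1  66.8]
rk [492.6 -75.5  63.3]
block [ 505.2 -289.5   41.1]
insert [454.5 406.3  43.8]
floor [459.4 367.6   5.7]
packed [477.6 287.7  42.5]
zero [[493.6, 57.0], [28.5, 28.1], 62.6]
rec [[491.8, -75.0], [27.0, 27.6], 88.8]
block [[490.0, -289.0], [38.6, 64.2], 76.5]
tray [[482.4, -263.3], [105.5, 168.7], 77.6]
housing [[627.9, -10.8], [201.2, 215.9], 89.2]
grey 89677.0 [[464.8, 295.1], [95.9, 113.7], 6.6]
grey 25831.5 [[452.7, 401.7], [95.7, 34.5], 6.8]
grey 1784.0 [[512.0, 384.5], [7.0, 32.8], 6.7]
grey 1724.5 [[523.5, 284.8], [6.9, 33.0], 6.3]
```

View pics/d.png

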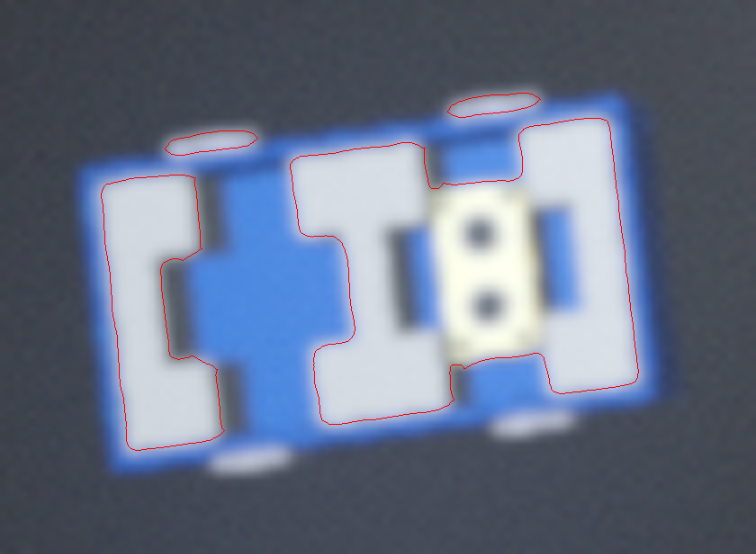

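```bash
cat > m.py <<'E'
from h import *
S=8
def up(p,roi):
    x0,y0,x1,y1=roi
    return cv2.resize(p[y0:y1,x0:x1],None,fx=S,fy=S,interpolation=cv2.INTER_CUBIC)
def w(n,pts,roi,z):
    pts=(np.asarray(pts,float)+.5)/S-.5+np.array(roi[:2]);return ray(n,pts,z)[:,:2]
def rect(P):
    r=cv2.minAreaRect(P.astype(np.float32));return [np.round(r[0],1).tolist(),np.round(r[1],1).tolist(),round(r[2],1)]
def plan(x,y,z,ang=None):
    """tool-frame shift to TCP (x,y,z); turn about tool z for jaw angle ang (deg, mod 180)"""
    from scipy.spatial.transform import Rotation as R
    s=state();q=s["tcp_rot"];M=R.from_quat([q[1],q[2],q[3],q[0]]).as_matrix()
    j=np.degrees(np.arctan2(M[1,1],M[0,1]))
    print("t",round(s["time_s"],2),"tcp",np.round(s["eef_pos"],1),"jaw",round(j,1),"tilt",np.round(M[:2,2],4),"q7",round(s["q"][6],2),"open",round(s["opening"],1),"F",np.round(s["wrist_force"],1))
    print("shift(tool)",np.round(M.T@(np.array([x,y,z])-s["eef_pos"]),1),end=" ")
    if ang is not None:
        t=((ang-j)+90)%180-90; print("turn about tool z",round(-t,1))
    else: print()
E
python3 - <<'E'
from m import *
n="scene";p=np.load("pics/scene0.npz")["p"]
for nm,roi,lo,hi in(("zero",(343,222,370,246),95,130),("rec",(290,238,316,262),45,85)):
    h=cv2.cvtColor(up(p,roi),cv2.COLOR_RGB2HSV);m=(h[...,0]>lo)&(h[...,0]<hi)&(h[...,1]>100)&(h[...,2]>90)
    k=cont(m)[0];print(nm,rect(w(n,k[:,0],roi,62)))
roi=(190,268,228,318);h=cv2.cvtColor(up(p,roi),cv2.COLOR_RGB2HSV)
cv2.imwrite("pics/e.png",cv2.resize(up(p,roi),None,fx=1.3,fy=1.3)[:,:,::-1])
roi=(392,180,490,242);cv2.imwrite("pics/f.png",up(p,roi)[:,:,::-1])
# predicted projections of the top-view estimates, for comparison
yw=np.radians(-13);ax=np.array([np.cos(yw),np.sin(yw)]);ay=np.array([-ax[1],ax[0]])
P=[[*(np.array([490,-289])+a*30*ax+b*16*ay),39] for a,b in((1,1),(1,-1),(-1,-1),(-1,1))]
print("pred block corners",np.round((proj(n,P)+.5-[190,268])*8*1.3).tolist())
# case
pt=np.load("pics/top0.npz")["p"];roi=(125,235,230,312);h=cv2.cvtColor(up(pt,roi),cv2.COLOR_RGB2HSV);m=(h[...,1]<60)&(h[...,2]>150)
K=cont(m)[:2];P=np.vstack([w("top",k[:,0],roi,43) for k in K]);r=rect(P);print("insert",r)
yw=np.radians(6.7);ax=np.array([np.cos(yw),np.sin(yw)]);ay=np.array([-ax[1],ax[0]])
Q=np.array([(P-np.array(r[0]))@ax,(P-np.array(r[0]))@ay])
print("case free pocket",np.array(r[0])+40.5*ay, "y-range",Q[1].min(),Q[1].max(),"x-range",Q[0].min(),Q[0].max())
# inner edges of pocket in case frame: end faces near x=0 with y>0
a=np.abs(Q[0])<8;yy=Q[1][a];print("y edges",np.round([np.median(yy[(yy>5)&(yy<25)]),np.median(yy[(yy>60)&(yy<82)])],1))
a=(np.abs(Q[1]-16)<4)|(np.abs(Q[1]-65)<4);xx=Q[0][a];print("x edges",np.round([np.median(xx[(xx>10)&(xx<30)]),np.median(xx[(xx<-10)&(xx>-30)])],1))
E
```

```text
zero [[496.2, 53.9], [27.0, 37.0], 61.5]
rec [[494.2, -77.3], [26.0, 34.2], 75.9]
pred block corners [[285.0, 288.0], [115.0, 315.0], [113.0, 105.0], [275.0, 80.0]]
insert [[461.0, 328.7], [96.0, 181.3], 6.6]
case free pocket [456.27483515 368.92341131] y-range -90.62798480097908 90.72260337604516 x-range -48.11173563534982 48.1844424369374
y edges [ 7.  72.4]
x edges [ 18.4 -19.4]
```

View pics/e.png

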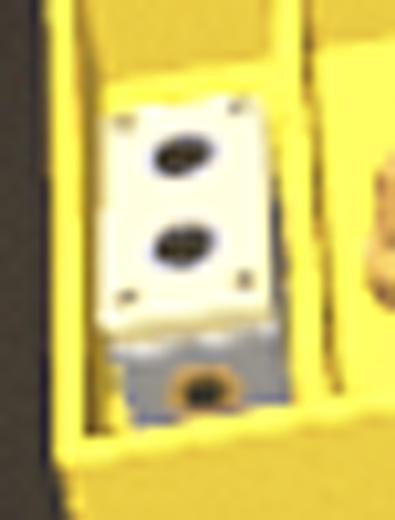

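View pics/f.png

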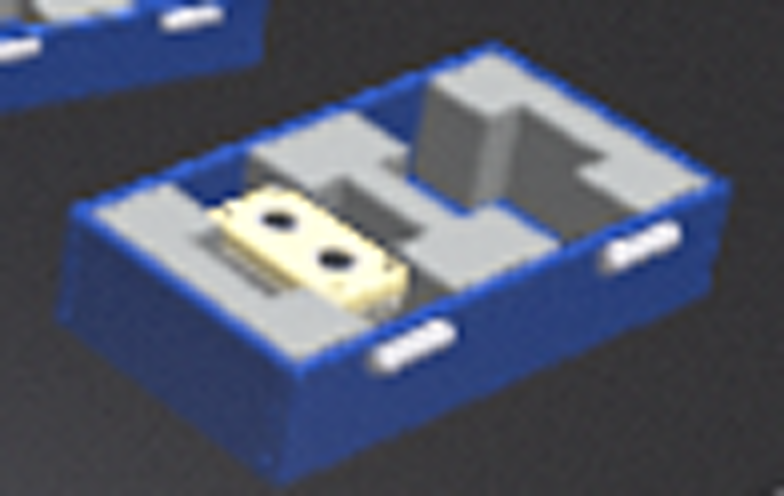

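```bash
python3 -c "
from m import *
plan(494.9,55.5,231,-13)"
```

```text
t 0.1 tcp [271.7 562.6 230.8] jaw 64.2 tilt [-0.0003 -0.0009] q7 -0.11 open 85.3 F [ 0.3 -0.3 -0. ]
shift(tool) [-4.215e+02 -3.596e+02  2.000e-01] turn about tool z 77.2
```

>>> carry_out(commands=[[[-15,-13,0,0,0,0,0],[-28,-24,0,0,0,0,0],[-28,-24,0,0,0,0,0],[-28,-24,0,0,0,0,0],[-28,-24,0,0,0,0,0],[-28,-24,0,0,0,0,0],[-28,-24,0,0,0,0,0],[-28,-24,0,0,0,0,0],[-28,-24,0,0,0,0,0],[-28,-24,0,0,0,0,0]]], force=40)

```text
time_s: 1.1
eef_pos: [412.9, 239.0, 231.3]
tcp_rot: [-0.0, 0.223, 0.975, -0.0]
wrist_force: [1.9, 0.1, -0.4]
opening: 0.3
```

>>> carry_out(commands=[[[-28,-24,0,0,0,0,0],[-28,-24,0,0,0,0,0],[-28,-24,0,0,0,0,0],[-28,-24,0,0,0,0,0],[-28,-24,0,0,0,0,0],[-14,-11,20,0,0,0,0],[0,0,30,0,0,0,0],[0,0,40,0,0,0,0],[0,0,30,0,0,0,0],[0,0,0,0,0,0,0]]])

```text
time_s: 2.1
eef_pos: [492.3, 55.2, 108.3]
tcp_rot: [-0.003, 0.223, 0.975, -0.001]
wrist_force: [0.1, -0.1, 0.4]
opening: 0.4
```

Run:
```python
from m import *
plan(494.9,55.5,64,-13)
t=state()["eef_pos"]
for n in("scene","top"):
    p,d=read_camera(n);u=proj(n,t)[0];u2=proj(n,[t-[0,0,0]-np.array([0,0,-40])])[0];print(n,u)
    x,y=int(u[0])-45,int(u[1])-45
    a=cv2.resize(p[y:y+70,x:x+90],None,fx=8,fy=8,interpolation=2)
    cv2.circle(a,tuple(int(v) for v in (u+.5-[x,y])*8),3,(255,0,0),-1)
    cv2.imwrite(f"pics/k_{n}.png",a[:,:,::-1])
```

```text
t 2.1 tcp [492.3  55.2 108.3] jaw 64.2 tilt [-0.0057 -0.0014] q7 0.98 open 0.4 F [ 0.1 -0.1  0.4]
shift(tool) [-2.4  1.6 44.3] turn about tool z 77.2
scene [356.88498637 216.69036815]
top [281.69266649 258.17322749]
```

View pics/k_scene.png

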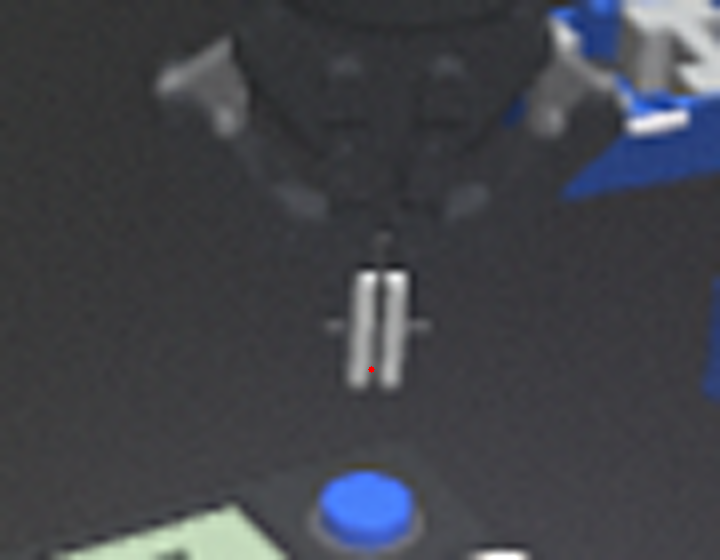

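View pics/k_top.png

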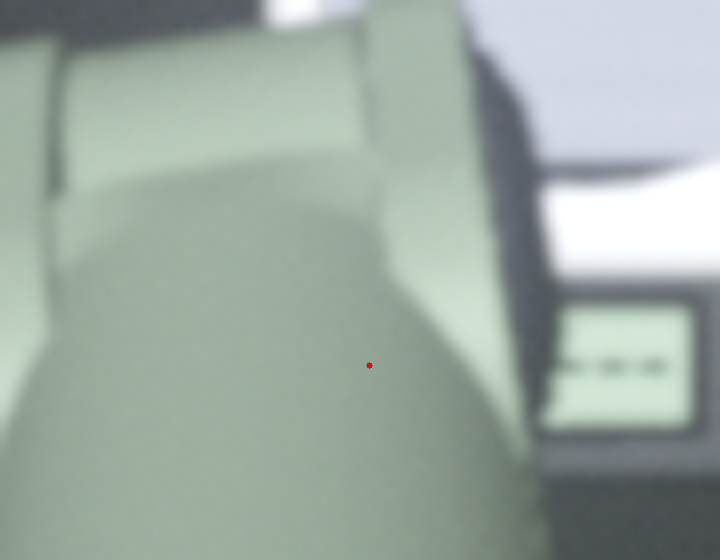

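>>> carry_out(commands=[[[0,0,20,0,0,0,0],[0,0,15,0,0,0,0],[0,0,4,0,0,0,0],[0,0,3,0,0,0,0],[0,0,3,0,0,0,0],[0,0,2,0,0,0,0],[0,0,1,0,0,0,0],[0,0,0,0,0,0,0]]])

```text
time_s: 3.0
eef_pos: [494.6, 55.6, 63.5]
tcp_rot: [0.0, 0.223, 0.975, 0.0]
wrist_force: [0.3, 0.5, 2.7]
opening: 0.1
```

```bash
python3 -c "
from m import *
plan(494.9,55.5,60,-13)"
```

```text
t 3.0 tcp [494.6  55.6  63.5] jaw 64.2 tilt [0.0005 0.0001] q7 0.99 open 0.1 F [0.3 0.5 2.7]
shift(tool) [-0.3  0.   3.5] turn about tool z 77.2
```

>>> carry_out(commands=[[[0,0,2,0,0,0,0],[0,0,1.5,0,0,0,0],[0,0,0.5,0,0,0,0],[0,0,0,0,0,0,0],[0,0,0,0,0,0,0]]])

```text
time_s: 3.5
eef_pos: [494.6, 55.6, 59.8]
tcp_rot: [0.0, 0.223, 0.975, 0.0]
wrist_force: [-2.9, -0.2, 17.5]
opening: -0.4
```

>>> carry_out(commands=[[[0,0,-3,0,0,0,0],[0,0,-7,0,0,0,0],[0,0,-30,0,0,0,0],[0,0,-40,0,0,0,0],[0,0,-20,0,0,0,0],[-10,-22,0,0,0,0,100],[-19,-40,0,0,0,0,100],[-19,-40,0,0,0,0,100],[-19,-40,0,0,0,0,100],[-19,-40,0,0,0,0,100]]])

```text
time_s: 4.5
eef_pos: [492.1, -147.4, 159.6]
tcp_rot: [-0.0, 0.223, 0.975, 0.0]
wrist_force: [0.7, 0.0, -0.3]
opening: 72.6
```

>>> carry_out(commands=[[[-19,-40,0,0,0,0,100],[-19,-40,0,0,0,0,100],[-19,-40,0,0,0,0,100],[-4,-11,0,0,0,4,100],[0,0,0,0,0,8.5,100],[0,0,0,0,0,8.5,100],[0,0,0,0,0,8.5,100],[0,0,0,0,0,8.5,100],[0,0,0,0,0,8.5,100],[0,0,0,0,0,8.5,100]]])

```text
time_s: 5.5
eef_pos: [490.4, -290.0, 159.5]
tcp_rot: [-0.0, 0.65, 0.76, 0.0]
wrist_force: [0.5, 0.0, 0.1]
opening: 85.6
```

>>> carry_out(commands=[[[0,0,0,0,0,8.5,100],[0,0,0,0,0,8.5,100],[0,0,0,0,0,5,100],[0,0,0,0,0,0,100]]])

```text
time_s: 5.9
eef_pos: [490.5, -289.9, 159.3]
tcp_rot: [-0.0, 0.782, 0.624, -0.0]
wrist_force: [0.5, 0.8, -0.4]
opening: 85.0
```

Run:
```python
from m import *
plan(491.3,-290.5,60,-12.8)
t=state()["eef_pos"]
for n in("scene","top"):
    p,d=read_camera(n);cv2.imwrite(f"pics/g_{n}.png",p[:,:,::-1]); u=proj(n,t)[0];print(n,u)
    x,y=int(u[0])-45,int(u[1])-35
    a=cv2.resize(p[y:y+90,x:x+110],None,fx=7,fy=6.6,interpolation=2)
    if n=="scene": cv2.imwrite(f"pics/g2_{n}.png",a[:,:,::-1])
```

```text
t 5.9 tcp [ 490.5 -289.9  159.3] jaw -12.8 tilt [-0.0006  0.0002] q7 0.56 open 85.0 F [ 0.5  0.8 -0.4]
shift(tool) [-0.5  1.  99.3] turn about tool z -0.0
scene [197.69431855 240.62711606]
top [429.67288224 254.99502789]
```

View pics/g2_scene.png

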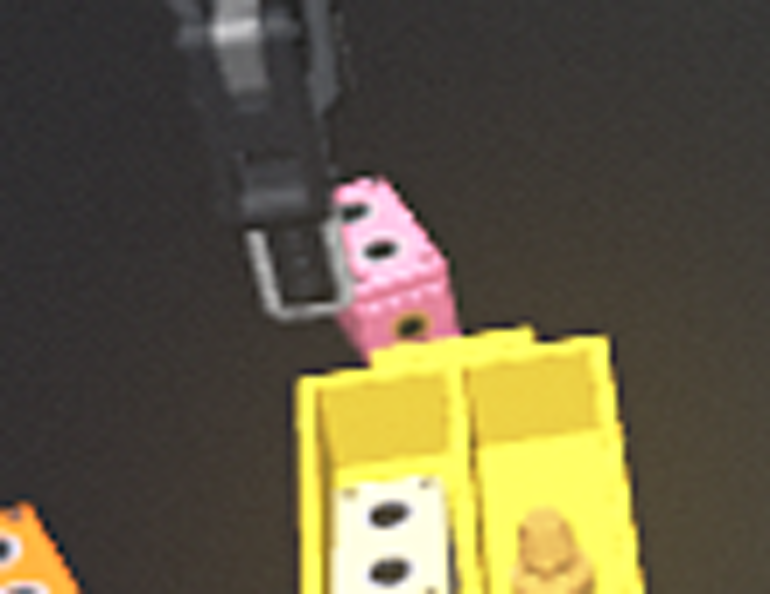

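View pics/g_top.png

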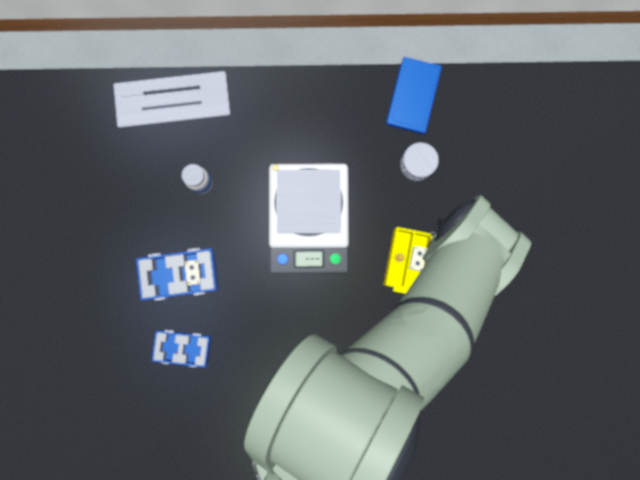

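>>> carry_out(commands=[[[-0.5,1,30,0,0,0,100],[0,0,40,0,0,0,100],[0,0,30,0,0,0,100],[0,0,20,0,0,0,100],[0,0,15,0,0,0,100],[0,0,10,0,0,0,100],[0,0,8,0,0,0,100],[0,0,2,0,0,0,100],[0,0,0,0,0,0,100]]])

```text
time_s: 6.9
eef_pos: [491.7, -291.0, 4.6]
tcp_rot: [0.0, 0.781, 0.624, 0.0]
wrist_force: [-0.1, -0.3, -0.4]
opening: 85.7
```

Run:
```python
from m import *
plan(491.3,-290.5,4,-12.8)
n="scene";p,d=read_camera(n);x,y=170,225
a=cv2.resize(p[y:y+100,x:x+100],None,fx=6,fy=6,interpolation=2)
cv2.imwrite(f"pics/h.png",a[:,:,::-1])
```

```text
t 6.9 tcp [ 491.7 -291.     4.6] jaw -12.8 tilt [ 0.0004 -0.0001] q7 0.67 open 85.7 F [-0.1 -0.3 -0.4]
shift(tool) [ 0.4 -0.5  0.6] turn about tool z 0.0
```

View pics/h.png

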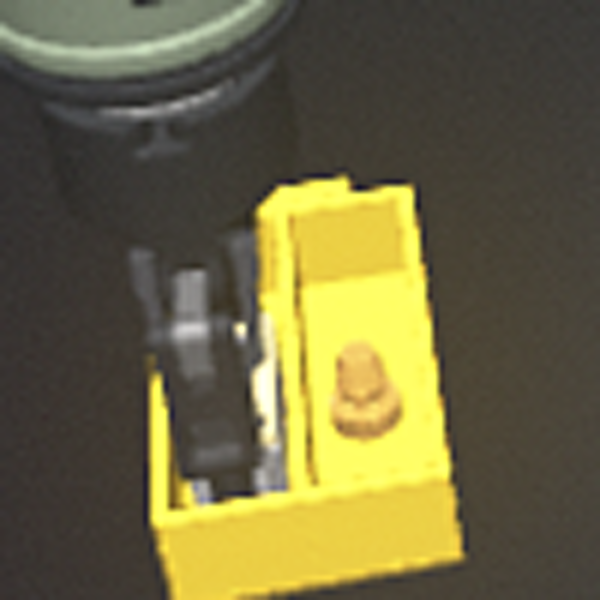

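>>> carry_out(commands=[[[0,0,0,0,0,0,50],[0,0,0,0,0,0,50],[0,0,0,0,0,0,50],[0,0,0,0,0,0,50],[0,0,0,0,0,0,50],[0,0,0,0,0,0,50]]], force=60)

```text
time_s: 7.55
eef_pos: [491.7, -291.0, 5.0]
tcp_rot: [0.0, 0.781, 0.624, 0.0]
wrist_force: [-2.5, 2.1, 8.9]
opening: 59.1
```

>>> carry_out(commands=[[[0,0,-5,0,0,0,50],[0,0,-15,0,0,0,50],[0,0,-30,0,0,0,50],[0,0,-35,0,0,0,50],[0,0,-30,0,0,0,50],[15,4,-15,0,0,0,50],[30,8,0,0,0,0,50],[30,8,0,0,0,0,50],[35,9,0,0,0,0,50],[35,9,0,0,0,0,50]]])

```text
time_s: 8.55
eef_pos: [561.0, -156.7, 135.5]
tcp_rot: [0.0, 0.782, 0.624, 0.0]
wrist_force: [0.3, -0.5, -3.0]
opening: 59.1
```

>>> carry_out(commands=[[[35,9,0,0,0,0,50],[35,9,0,0,0,0,50],[35,9,0,0,0,0,50],[30,9,0,0,0,0,50],[18,5,0,0,0,0,50],[6,2,10,0,0,0,50],[0,0,15,0,0,0,50],[0,0,10,0,0,0,50],[0,0,0,0,0,0,50],[0,0,0,0,0,0,50]]])

```text
time_s: 9.55
eef_pos: [637.3, -13.6, 99.1]
tcp_rot: [-0.0, 0.782, 0.623, -0.0]
wrist_force: [-0.5, -0.4, -3.6]
opening: 59.5
```

Run:
```python
from m import *
plan(637.5,-12,80,-12.8)
n="scene";p,d=read_camera(n);x,y=270,170
a=cv2.resize(p[y:y+180,x:x+170],None,fx=3.3,fy=3.3,interpolation=2)
cv2.imwrite(f"pics/i.png",a[:,:,::-1])
```

```text
t 9.55 tcp [637.3 -13.6  99.1] jaw -12.9 tilt [-0.0007 -0.0005] q7 0.09 open 59.5 F [-0.5 -0.4 -3.6]
shift(tool) [ 1.7 -0.1 19.1] turn about tool z -0.1
```

View pics/i.png

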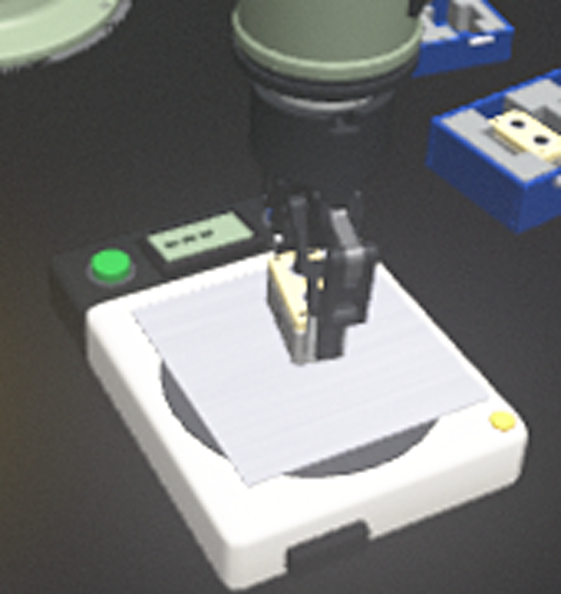

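>>> carry_out(commands=[[[0,0,8,0,0,0,50],[0,0,5,0,0,0,50],[0,0,2,0,0,0,50],[0,0,2,0,0,0,50],[0,0,1,0,0,0,50],[0,0,0,0,0,0,50]]])

```text
time_s: 10.2
eef_pos: [637.7, -12.3, 81.3]
tcp_rot: [0.0, 0.781, 0.624, -0.0]
wrist_force: [0.5, -0.4, -3.2]
opening: 59.1
```

>>> carry_out(commands=[[[0,0,0.6,0,0,0,50],[0,0,0.6,0,0,0,50],[0,0,0,0,0,0,50]]])

```text
time_s: 10.5
eef_pos: [637.7, -12.3, 80.1]
tcp_rot: [0.0, 0.781, 0.624, 0.0]
wrist_force: [-0.4, 0.4, -2.9]
opening: 59.1
```

>>> carry_out(commands=[[[0,0,0.5,0,0,0,50],[0,0,0,0,0,0,50]]])

```text
time_s: 10.7
eef_pos: [637.7, -12.3, 80.0]
tcp_rot: [-0.0, 0.781, 0.624, 0.0]
wrist_force: [-2.8, 0.5, 4.2]
opening: 59.4
```

>>> carry_out(commands=[[[0,0,0,0,0,0,85],[0,0,0,0,0,0,100],[0,0,0,0,0,0,100],[0,0,-10,0,0,0,100],[0,0,-30,0,0,0,100],[0,0,-40,0,0,0,100]]])

```text
time_s: 11.3
eef_pos: [636.9, -12.5, 160.0]
tcp_rot: [-0.001, 0.781, 0.624, -0.001]
wrist_force: [-0.2, 1.0, 0.6]
opening: 85.5
```

Run:
```python
from m import *
plan(493,-76.1,160,77)
n="scene";p,d=read_camera(n);x,y=270,170
a=cv2.resize(p[y:y+180,x:x+170],None,fx=3.3,fy=3.3,interpolation=2)
cv2.imwrite(f"pics/j.png",a[:,:,::-1])
```

```text
t 11.3 tcp [636.9 -12.5 160. ] jaw -12.8 tilt [-0.0024 -0.0005] q7 0.06 open 85.5 F [-0.2  1.   0.6]
shift(tool) [ -93.9 -126.2    0.3] turn about tool z -89.8
```

View pics/j.png

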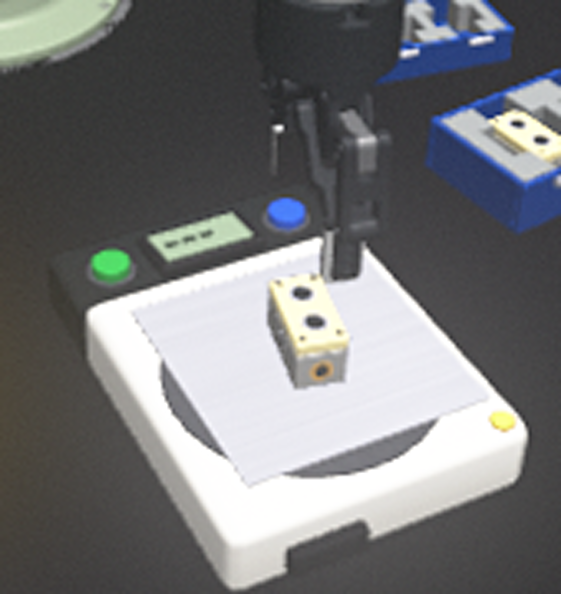

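>>> carry_out(commands=[[[-9,-12,0,0,0,0,0],[-18,-24,0,0,0,0,0],[-22,-30,0,0,0,0,0],[-22,-30,0,0,0,0,0],[-15,-20,0,0,0,0,0],[-8,-10,0,0,0,0,0],[0,0,20,0,0,0,0],[0,0,40,0,0,0,0],[0,0,20,0,0,0,0],[0,0,10,0,0,0,0]]])

```text
time_s: 12.35
eef_pos: [494.0, -76.0, 68.2]
tcp_rot: [-0.0, 0.781, 0.624, -0.001]
wrist_force: [0.9, -1.0, 1.0]
opening: -0.0
```

Run:
```python
from m import *
plan(493,-76.1,60,77)
```

```text
t 12.35 tcp [494.  -76.   68.2] jaw -12.8 tilt [-0.0013  0.    ] q7 0.29 open -0.0 F [ 0.9 -1.   1. ]
shift(tool) [-0.3 -1.   8.2] turn about tool z -89.8
```

>>> carry_out(commands=[[[0,-1,3,0,0,0,0],[0,0,2,0,0,0,0],[0,0,1.5,0,0,0,0],[0,0,0.8,0,0,0,0],[0,0,0,0,0,0,0],[0,0,0,0,0,0,0]]])

```text
time_s: 12.95
eef_pos: [493.5, -75.9, 62.7]
tcp_rot: [0.0, 0.781, 0.624, 0.0]
wrist_force: [1.4, 0.3, 2.1]
opening: -0.1
```

>>> carry_out(commands=[[[0,0,1.5,0,0,0,0],[0,0,1.2,0,0,0,0],[0,0,0.6,0,0,0,0],[0,0,0,0,0,0,0],[0,0,0,0,0,0,0]]])

```text
time_s: 13.45
eef_pos: [493.5, -75.9, 59.7]
tcp_rot: [0.0, 0.781, 0.624, 0.001]
wrist_force: [-1.6, 1.1, 23.6]
opening: -0.1
```

>>> carry_out(commands=[[[0,0,-3,0,0,0,0],[0,0,-7,0,0,0,0],[0,0,-25,0,0,0,0],[0,0,-35,0,0,0,0],[0,0,-30,0,0,0,0],[0,0,0,0,0,0,0]]])

```text
time_s: 14.05
eef_pos: [494.2, -76.2, 162.1]
tcp_rot: [0.001, 0.781, 0.624, 0.002]
wrist_force: [-0.1, -0.7, 0.1]
opening: 0.2
```

Run:
```python
from m import *
plan(637.7,-12.3,160,77)
for n in("scene","top"):
    p,d=read_camera(n);np.savez(f"pics/l_{n}.npz",p=p)
    x,y=(270,170) if n=="scene" else (250,150)
    a=cv2.resize(p[y:y+180,x:x+170],None,fx=3.3,fy=3.3,interpolation=2)
    cv2.imwrite(f"pics/l_{n}.png",a[:,:,::-1])
```

```text
t 14.05 tcp [494.2 -76.2 162.1] jaw -12.8 tilt [0.004  0.0003] q7 0.19 open 0.2 F [-0.1 -0.7  0.1]
shift(tool) [ 94.  125.8   2.7] turn about tool z -89.8
```

View pics/l_scene.png

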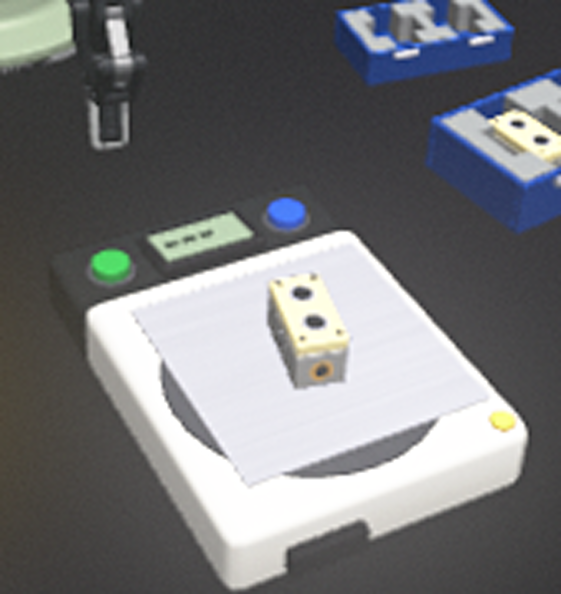

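View pics/l_top.png

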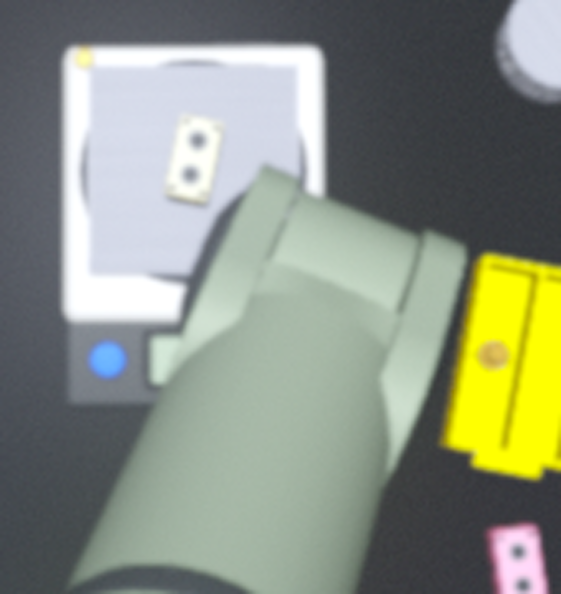

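Run:
```python
from m import *
for n,roi in(("top",(290,175,328,220)),("scene",(345,248,382,292))):
    p=np.load(f"pics/l_{n}.npz")["p"];im=up(p,roi);h=cv2.cvtColor(im,cv2.COLOR_RGB2HSV)
    m=((h[...,0]>15)&(h[...,0]<40)&(h[...,1]>25)&(h[...,2]>150)).astype(np.uint8)
    m=cv2.morphologyEx(m,cv2.MORPH_OPEN,np.ones((9,9)))
    k=cont(m)[0];P=w(n,k[:,0],roi,114);r=rect(P);print(n,r)
    d=np.array(r[0])-[637.7,-12.3];print("along len, along width(tool x)",d@[.975,-.2215],d@[.2215,.975])
    cv2.drawContours(im,[k],-1,(255,0,0),1);cv2.imwrite(f"pics/n_{n}.png",im[:,:,::-1])
```

```text
Traceback (most recent call last):
IndexError: list index out of range
```

Run:
```python
from m import *
for n,roi in(("top",(290,175,328,220)),("scene",(345,248,382,292))):
    p=np.load(f"pics/l_{n}.npz")["p"];im=up(p,roi)
    D=im[...,0].astype(int)-im[...,2]; print(np.percentile(D,[5,50,90,99]))
    m=(D>(np.percentile(D,10)+np.percentile(D,97))/2).astype(np.uint8)
    m=cv2.morphologyEx(m,cv2.MORPH_OPEN,np.ones((5,5)))
    k=cont(m)[0];P=w(n,k[:,0],roi,114);r=rect(P);print(n,r)
    d=np.array(r[0])-[637.7,-12.3];print("along len, along width(tool x)",d@[.975,-.2215],d@[.2215,.975])
    cv2.drawContours(im,[k],-1,(255,0,0),1);cv2.imwrite(f"pics/n_{n}.png",im[:,:,::-1])
```

```text
[-20. -19.   5.  11.]
top [[636.8, -11.7], [35.2, 65.2], 77.0]
along len, along width(tool x) -1.010400000000089 0.38564999999998123
[-8. -6. 28. 67.]
scene [[643.3, -16.1], [33.7, 66.8], 77.0]
along len, along width(tool x) 6.3016999999999115 -2.4646000000000208
```

View pics/n_scene.png

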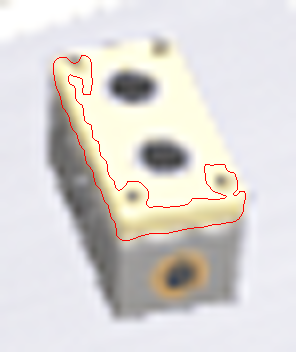

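View pics/n_top.png

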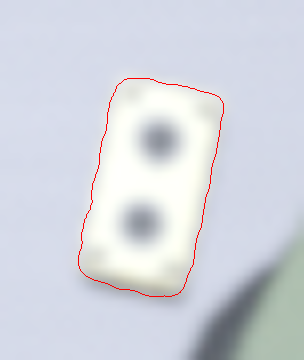

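Run:
```python
from m import *
P=w("scene",[(57,58),(172,42),(241,190),(120,210)],(345,248),114);print(P.round(1),P.mean(0))
d=P.mean(0)-[637.7,-12.3];print(d@[.975,-.2215],d@[.2215,.975])
```

```text
[[608.  -21.4]
 [615.2   7.2]
 [669.3  -5.4]
 [662.8 -34.5]] [638.82266757 -13.5586744 ]
1.3733972637411513 -0.9785366708264963
```

>>> carry_out(commands=[[[9,12,0,0,0,0,100],[18,24,0,0,0,0,100],[22,30,0,0,0,0,100],[22,30,0,0,0,0,100],[15,20,0,0,0,0,100],[8,9.8,0,0,0,-4,100],[0,0,0,0,0,-8,100],[0,0,0,0,0,-8,100],[0,0,0,0,0,-8,100],[0,0,0,0,0,-8,100]]])

```text
time_s: 15.15
eef_pos: [635.7, -12.1, 157.5]
tcp_rot: [-0.001, 0.548, 0.837, -0.001]
wrist_force: [-0.7, -0.2, -0.2]
opening: 85.4
```

>>> carry_out(commands=[[[0,0,0,0,0,-8,80],[0,0,0,0,0,-8,80],[0,0,0,0,0,-8,80],[0,0,0,0,0,-8,80],[0,0,0,0,0,-8,80],[0,0,0,0,0,-8,80],[0,0,0,0,0,-6,80],[0,0,0,0,0,0,80],[0,0,0,0,0,0,80]]])

```text
time_s: 16.05
eef_pos: [636.0, -12.2, 158.1]
tcp_rot: [-0.001, 0.113, 0.994, 0.0]
wrist_force: [-1.0, -1.2, 0.2]
opening: 68.2
```

Run:
```python
from m import *
plan(637.7,-12.3,83,77.2)
print(state()["q"].round(2))
```

```text
t 16.05 tcp [636.  -12.2 158.1] jaw 77.0 tilt [-0.0016  0.0003] q7 1.35 open 68.2 F [-1.  -1.2  0.2]
shift(tool) [-1.8  0.3 75.1] turn about tool z -0.2
[-0.16  0.62  0.13  1.64 -0.1   0.89  1.35]
```

>>> carry_out(commands=[[[-1.8,0.3,20,0,0,-0.2,80],[0,0,25,0,0,0,80],[0,0,18,0,0,0,80],[0,0,10,0,0,0,80],[0,0,4.5,0,0,0,80],[0,0,0,0,0,0,80],[0,0,0,0,0,0,80]]])

```text
time_s: 16.75
eef_pos: [638.7, -12.2, 82.2]
tcp_rot: [0.0, 0.11, 0.994, 0.0]
wrist_force: [0.8, -0.5, 1.1]
opening: 68.4
```

Run:
```python
from m import *
plan(637.7,-12.3,80.5,77.2)
n="scene";p,d=read_camera(n);x,y=320,200
a=cv2.resize(p[y:y+100,x:x+100],None,fx=6,fy=6,interpolation=2)
cv2.imwrite(f"pics/o.png",a[:,:,::-1])
```

```text
t 16.75 tcp [638.7 -12.2  82.2] jaw 77.4 tilt [ 0.0009 -0.    ] q7 1.37 open 68.4 F [ 0.8 -0.5  1.1]
shift(tool) [ 1.  -0.3  1.7] turn about tool z 0.2
```

View pics/o.png

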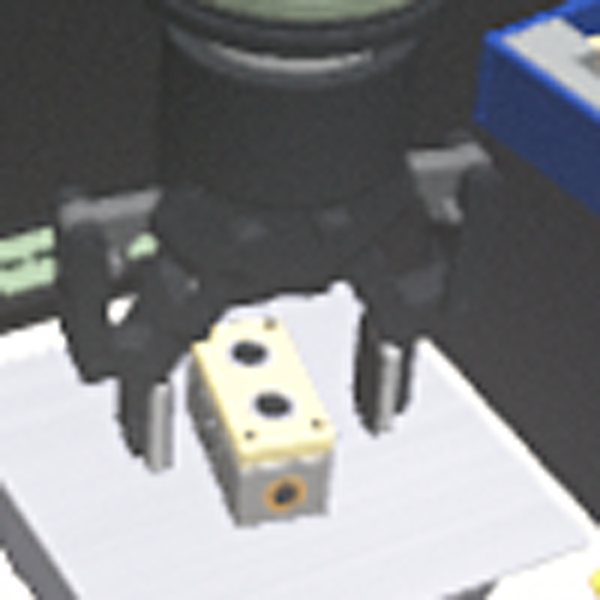

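>>> carry_out(commands=[[[1,-0.2,1.5,0,0,0.2,80],[0,0,0,0,0,0,25],[0,0,0,0,0,0,25],[0,0,0,0,0,0,25],[0,0,0,0,0,0,25],[0,0,0,0,0,0,25],[0,0,0,0,0,0,25]]], force=60)

```text
time_s: 17.5
eef_pos: [637.5, -12.2, 80.4]
tcp_rot: [0.0, 0.111, 0.994, 0.0]
wrist_force: [-1.9, -0.1, 5.7]
opening: 31.6
```

Run:
```python
from m import *
plan(637.7,-12.3,80.5,77.2)
n="scene";p,d=read_camera(n);np.savez("pics/o2.npz",p=p);x,y=345,248
a=cv2.resize(p[y:y+44,x:x+37],None,fx=8,fy=8,interpolation=2)
cv2.imwrite(f"pics/o2.png",a[:,:,::-1])
```

```text
t 17.5 tcp [637.5 -12.2  80.4] jaw 77.2 tilt [0.0004 0.    ] q7 1.36 open 31.6 F [-1.9 -0.1  5.7]
shift(tool) [-0.2 -0.1 -0.1] turn about tool z 0.0
```

View pics/o2.png

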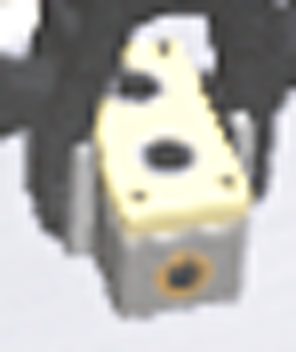

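Run:
```python
from m import *
P=w("scene",[(73,207),(492,43),(728,184),(299,372)],(392,180),44);print(P.round(1),P.mean(0))
P2=w("scene",[(92,207),(492,53),(708,184),(297,360)],(392,180),43);print("insert",P2.round(1),P2.mean(0))
for Q in(P,P2):
    a=np.degrees(np.arctan2(*(Q[1]-Q[0])[::-1])),np.degrees(np.arctan2(*(Q[2]-Q[3])[::-1]));print(a,np.linalg.norm(Q[1]-Q[0]),np.linalg.norm(Q[2]-Q[1]))
    print("pocket",Q.mean(0)+40.5*np.array([-np.sin(np.radians(6.7)),np.cos(np.radians(6.7))]))
```

```text
[[420.1 227.2]
 [398.7 412.8]
 [501.9 425.5]
 [524.5 238.9]] [461.31390831 326.08521107]
insert [[421.6 233.6]
 [402.7 409.8]
 [498.  420.9]
 [518.2 242.9]] [460.12992225 326.80750023]
(np.float64(96.5949556552367), np.float64(96.8911074858676)) 186.81361618945476 104.0417133849715
pocket [456.58874346 366.30862237]
(np.float64(96.13444384890283), np.float64(96.47210177874261)) 177.18857469948796 95.99266360471206
pocket [455.4047574  367.03091154]
```

>>> carry_out(commands=[[[0,0,-5,0,0,0,25],[0,0,-15,0,0,0,25],[0,0,-25,0,0,0,25],[0,0,-25,0,0,0,25],[10,13,0,0,0,0,25],[20,25,0,0,0,0,25],[22,28,0,0,0,0,25],[22,28,0,0,0,0,25],[22,28,0,0,0,0,25],[22,28,0,0,0,0,25]]])

```text
time_s: 18.55
eef_pos: [554.2, 161.9, 150.3]
tcp_rot: [-0.0, 0.111, 0.994, 0.0]
wrist_force: [0.6, 0.2, -3.1]
opening: 31.2
```

>>> carry_out(commands=[[[22,28,0,0,0,0,25],[22,28,0,0,0,0,25],[22,28,0,0,0,0,25],[22,28,0,0,0,0,25],[22,28,0,0,0,0,25],[18,22,0,0,0,0,25],[10,12,0,0,0,0,25],[4.5,5.6,0,0,0,0,25],[0,0,0,0,0,5,25],[0,0,0,0,0,8,25]]])

```text
time_s: 19.55
eef_pos: [456.7, 365.8, 150.1]
tcp_rot: [0.0, 0.225, 0.974, -0.0]
wrist_force: [-0.1, 0.0, -2.2]
opening: 31.5
```

>>> carry_out(commands=[[[0,0,0,0,0,8,25],[0,0,0,0,0,8,25],[0,0,0,0,0,8,25],[0,0,0,0,0,8,25],[0,0,0,0,0,8,25],[0,0,0,0,0,8,25],[0,0,0,0,0,6,25],[0,0,0,0,0,3.5,25],[0,0,0,0,0,0,25],[0,0,0,0,0,0,25]]])

```text
time_s: 20.55
eef_pos: [456.5, 366.2, 150.1]
tcp_rot: [0.0, 0.664, 0.748, -0.0]
wrist_force: [-1.0, 0.3, -3.3]
opening: 31.2
```

Run:
```python
from m import *
plan(456.4,367,65,6.65)
```

```text
t 20.55 tcp [456.5 366.2 150.1] jaw 6.8 tilt [ 0.0001 -0.0003] q7 -0.35 open 31.2 F [-1.   0.3 -3.3]
shift(tool) [ 0.8 -0.  85.1] turn about tool z 0.1
```

>>> carry_out(commands=[[[0.8,0,20,0,0,0,25],[0,0,30,0,0,0,25],[0,0,25,0,0,0,25],[0,0,15,0,0,0,25],[0,0,5,0,0,0,25],[0,0,0,0,0,0,25]]])

```text
time_s: 21.15
eef_pos: [456.3, 367.4, 55.0]
tcp_rot: [0.0, 0.664, 0.747, -0.0]
wrist_force: [-0.7, -0.4, -2.7]
opening: 31.1
```

Run:
```python
from m import *
plan(456.4,367,7.5,6.65)
t=state()["eef_pos"]
n="scene";p,d=read_camera(n);x,y=395,140
a=cv2.resize(p[y:y+105,x:x+110],None,fx=7,fy=7,interpolation=2)
# predicted held block bottom corners (TCP pose) 
yw=np.radians(6.7);ax=np.array([np.cos(yw),np.sin(yw)]);ay=np.array([-ax[1],ax[0]])
for zz in(t[2]-2.4,t[2]+33.6):
    P=[[*(t[:2]+i*16*ax+j*30*ay),zz] for i,j in((1,1),(1,-1),(-1,-1),(-1,1))]
    for u in proj(n,P): cv2.circle(a,tuple(int(v) for v in (u+.5-[x,y])*7),2,(255,0,0),-1)
# predicted pocket rim corners
P=[[*(np.array([456.4,367])+i*19.5*ax+j*33.5*ay),43] for i,j in((1,1),(1,-1),(-1,-1),(-1,1))]
for u in proj(n,P): cv2.circle(a,tuple(int(v) for v in (u+.5-[x,y])*7),2,(0,255,0),-1)
cv2.imwrite(f"pics/q.png",a[:,:,::-1])
```

```text
t 21.15 tcp [456.3 367.4  55. ] jaw 6.7 tilt [-0.0002 -0.0002] q7 -0.29 open 31.1 F [-0.7 -0.4 -2.7]
shift(tool) [-0.4  0.1 47.5] turn about tool z 0.1
```

View pics/q.png

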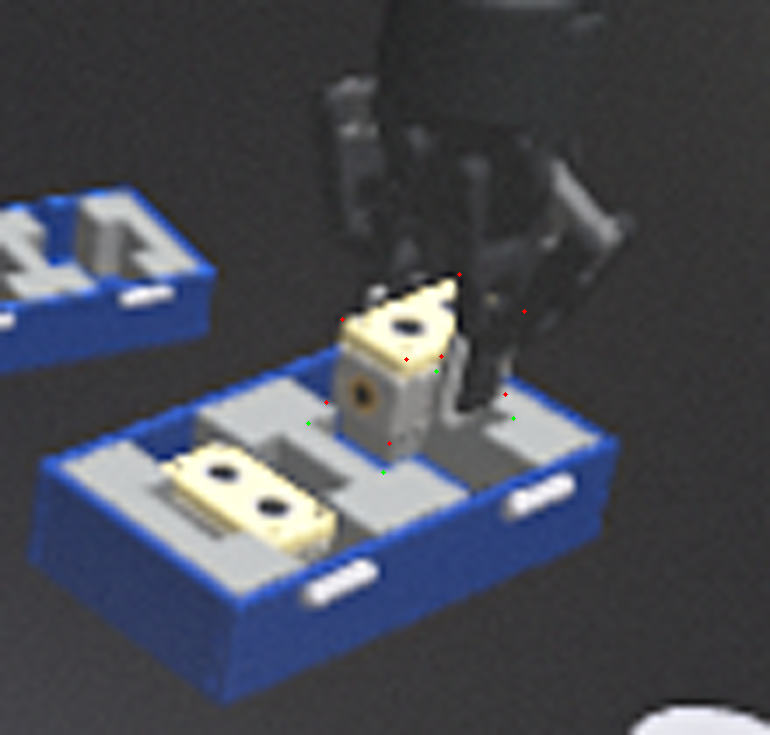

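Run:
```python
from m import *
n="scene";p,d=read_camera(n);np.savez("pics/q.npz",p=p);x,y=432,176
a=cv2.resize(p[y:y+40,x:x+50],None,fx=15,fy=15,interpolation=2)
cv2.imwrite(f"pics/r.png",a[:,:,::-1])
```

```text
(no output)
```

View pics/r.png

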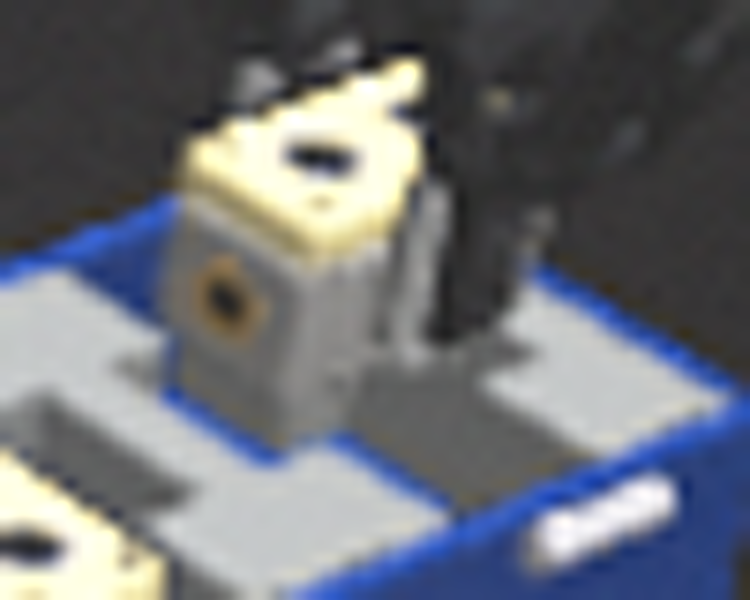

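>>> carry_out(commands=[[[-0.4,-0.5,4,0,0,0,25],[0,0,3,0,0,0,25],[0,0,0,0,0,0,25]]])

```text
time_s: 21.55
eef_pos: [455.4, 367.2, 47.9]
tcp_rot: [-0.0, 0.664, 0.747, -0.0]
wrist_force: [-0.4, 0.4, -3.1]
opening: 31.2
```

Run:
```python
from m import *
plan(456,367,7.5,6.65)
n="scene";ps=[read_camera(n)[0].astype(float) for _ in range(3)];p=np.mean(ps,0).round().astype(np.uint8);np.savez("pics/s.npz",p=p);x,y=432,180
a=cv2.resize(p[y:y+40,x:x+50],None,fx=15,fy=15,interpolation=2)
cv2.imwrite(f"pics/s.png",a[:,:,::-1])
p,d=read_camera("top");cv2.imwrite("pics/s_top.png",cv2.resize(p[210:320,110:250],None,fx=5,fy=5)[:,:,::-1])
```

```text
t 21.55 tcp [455.4 367.2  47.9] jaw 6.7 tilt [-0.0002 -0.0001] q7 -0.29 open 31.2 F [-0.4  0.4 -3.1]
shift(tool) [-0.3  0.6 40.4] turn about tool z 0.1
```

View pics/s.png

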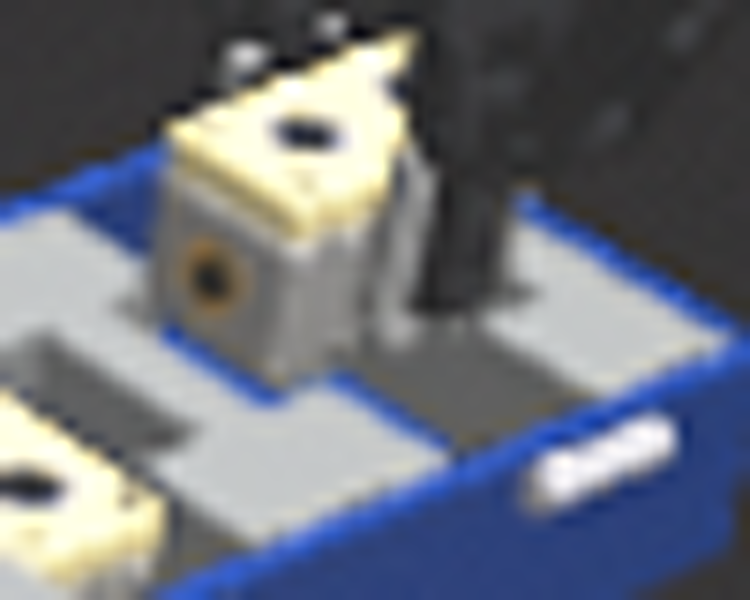

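View pics/s_top.png

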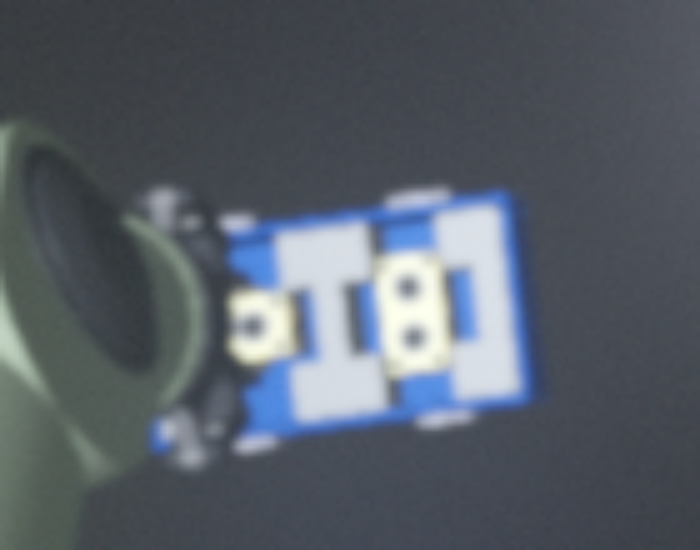

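Run:
```python
from m import *
n="top";ps=[read_camera(n)[0].astype(float) for _ in range(3)];p=np.mean(ps,0).round().astype(np.uint8);np.savez("pics/t.npz",p=p)
roi=(148,258,182,290);im=up(p,roi)
D=im[...,0].astype(int)-im[...,2].astype(int)
m=((im[...,0]>150)&(D>0)).astype(np.uint8);print(np.percentile(D,[5,50,90,99]))
k=cont(m)[0]
cv2.drawContours(im,[k],-1,(255,0,0),1);cv2.imwrite("pics/t.png",cv2.resize(im,None,fx=2,fy=2)[:,:,::-1])
yw=np.radians(6.65);ax=np.array([np.cos(yw),np.sin(yw)]);ay=np.array([-ax[1],ax[0]])
t=state()["eef_pos"];P=w(n,k[:,0],roi,81.4);Q=np.c_[(P-t[:2])@ax,(P-t[:2])@ay]
print(t,"block in tool-centred case frame: x",Q[:,0].min(),Q[:,0].max(),"y min",Q[:,1].min())
for a in range(-30,-8,4):
    s=Q[np.abs(Q[:,1]-a)<2,0];print(a,s.min().round(1),s.max().round(1))
# insert edges now
roi2=(125,235,230,312);g=up(p,roi2);h=cv2.cvtColor(g,cv2.COLOR_RGB2HSV);m=(h[...,1]<60)&(h[...,2]>150)
P=np.vstack([w(n,k[:,0],roi2,43) for k in cont(m)[:1]]);Q=np.c_[(P-[461,328.7])@ax,(P-[461,328.7])@ay]
print("insert x",Q[:,0].min(),Q[:,0].max(),"y",Q[:,1].min())
```

```text
[-133.  -13.   11.   24.]
[455.61904065 367.22235091  48.06166729] block in tool-centred case frame: x -17.11423075880274 19.682464252297322 y min -32.246450358191005
-30 -13.8 15.0
-26 -13.9 15.1
-22 -14.6 15.5
-18 -16.5 17.5
-14 -17.1 19.6
-10 -17.1 19.7
insert x -48.155789059144944 47.891386629510784 y -90.57887782154849
```

View pics/t.png

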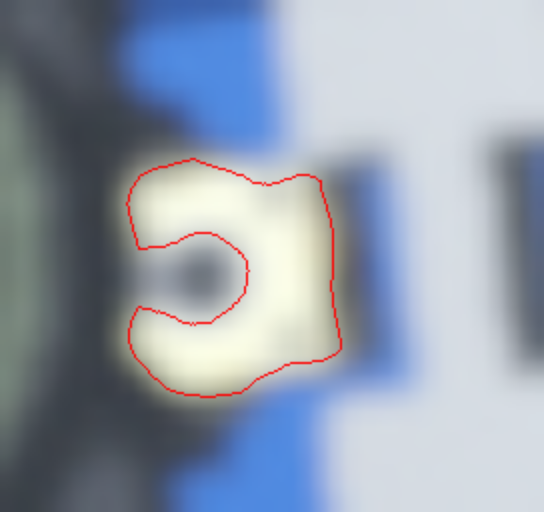

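>>> carry_out(commands=[[[0.4,0,2,0,0,0,25],[0,0,2,0,0,0,25],[0,0,2,0,0,0,25],[0,0,2,0,0,0,25],[0,0,0,0,0,0,25]]])

```text
time_s: 22.4
eef_pos: [455.4, 367.5, 39.6]
tcp_rot: [-0.0, 0.664, 0.747, -0.0]
wrist_force: [-0.4, 0.3, -2.9]
opening: 31.3
```

>>> carry_out(commands=[[[0,0,5,0,0,0,25],[0,0,6,0,0,0,25],[0,0,6,0,0,0,25],[0,0,5,0,0,0,25],[0,0,3,0,0,0,25],[0,0,2,0,0,0,25],[0,0,0,0,0,0,25]]])

```text
time_s: 23.1
eef_pos: [455.5, 367.5, 12.8]
tcp_rot: [0.0, 0.664, 0.747, -0.0]
wrist_force: [0.4, -0.1, -3.7]
opening: 31.3
```

>>> carry_out(commands=[[[0,0,2,0,0,0,25],[0,0,1.5,0,0,0,25],[0,0,0.8,0,0,0,25],[0,0,0.6,0,0,0,25],[0,0,0,0,0,0,25]]])

```text
time_s: 23.6
eef_pos: [455.6, 367.6, 8.0]
tcp_rot: [0.0, 0.664, 0.747, -0.0]
wrist_force: [-0.8, 0.2, -3.8]
opening: 31.5
```

>>> carry_out(commands=[[[0,0,0.5,0,0,0,25],[0,0,0.4,0,0,0,25],[0,0,0,0,0,0,25]]])

```text
time_s: 23.9
eef_pos: [455.6, 367.6, 7.3]
tcp_rot: [-0.0, 0.664, 0.747, 0.0]
wrist_force: [-0.3, -0.0, 0.6]
opening: 31.4
```

>>> carry_out(commands=[[[0,0,0.2,0,0,0,25],[0,0,0,0,0,0,45],[0,0,0,0,0,0,56],[0,0,0,0,0,0,56],[0,0,0,0,0,0,56]]])

```text
time_s: 24.4
eef_pos: [455.6, 367.6, 7.0]
tcp_rot: [0.0, 0.664, 0.747, 0.0]
wrist_force: [-1.1, -0.5, -0.3]
opening: 47.8
```

>>> carry_out(commands=[[[0,0,-3,0,0,0,56],[0,0,-10,0,0,0,56],[0,0,-20,0,0,0,56],[0,0,-30,0,0,0,56],[0,0,-40,0,0,0,56],[0,0,-40,0,0,0,56],[0,0,-30,0,0,0,56],[0,0,0,0,0,0,56],[0,0,0,0,0,0,56]]])

```text
time_s: 25.3
eef_pos: [455.5, 367.8, 180.9]
tcp_rot: [-0.0, 0.664, 0.747, 0.001]
wrist_force: [-0.2, -0.2, -0.3]
opening: 47.6
```

Run:
```python
from m import *
plan(456,367,180,6.65)
p,d=read_camera("scene");cv2.imwrite("pics/u.png",cv2.resize(p[165:255,385:500],None,fx=6.5,fy=6.5,interpolation=2)[:,:,::-1])
```

```text
t 25.3 tcp [455.5 367.8 180.9] jaw 6.7 tilt [0.0007 0.0013] q7 -0.37 open 47.6 F [-0.2 -0.2 -0.3]
shift(tool) [-0.9  0.4  0.9] turn about tool z 0.1
```

View pics/u.png

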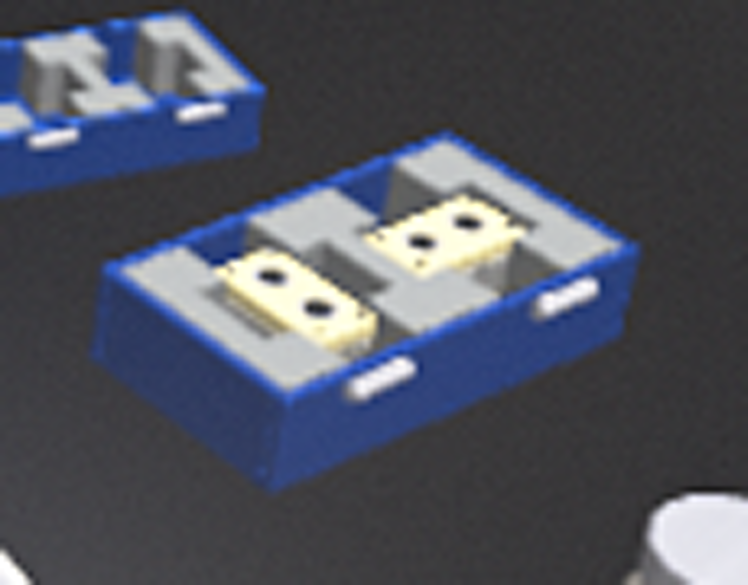

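>>> carry_out(commands=[[[15,-5,0,0,0,0,56],[30,-20,0,0,0,0,56],[35,-20,0,0,0,0,56],[35,-20,0,0,0,0,56],[35,-20,0,0,0,0,56],[30,-20,0,0,0,0,56],[15,-10,0,0,0,0,56],[0,0,0,0,0,0,56],[0,0,0,0,0,0,56]]])

```text
time_s: 26.25
eef_pos: [318.5, 547.4, 179.3]
tcp_rot: [0.0, 0.664, 0.747, -0.001]
wrist_force: [0.4, -0.2, 0.7]
opening: 48.0
```

Run:
```python
from m import *
p,d=read_camera("top");n="top"
roi=(150,258,182,290);im=up(p,roi);D=im[...,0].astype(int)-im[...,2].astype(int)
m=((im[...,0]>150)&(D>0));k=cont(m)[0];print("block top view",rect(w(n,k[:,0],roi,41)))
cv2.imwrite("pics/v.png",p[:,:,::-1])
p0=np.load("pics/top0.npz")["p"]
```

```text
block top view [[455.7, 366.2], [37.9, 60.6], 2.7]
```

View pics/v.png

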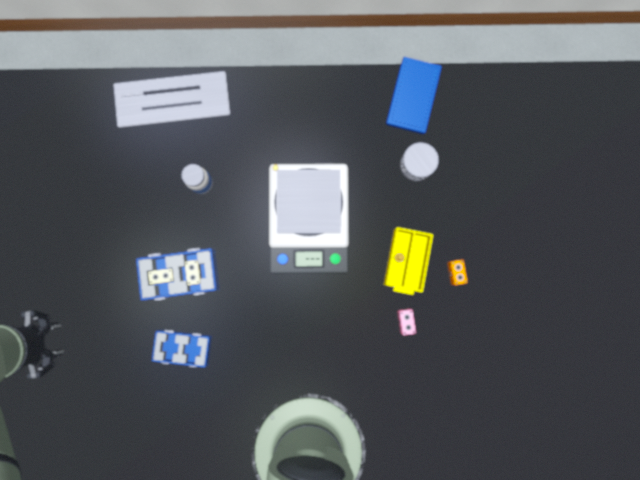

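Run:
```python
from m import *
p,d=read_camera("top");n="top"
roi=(140,258,182,292);im=up(p,roi);D=im[...,0].astype(int)-im[...,2].astype(int)
m=((im[...,0]>150)&(D>0));k=cont(m)[0];print("block top view",rect(w(n,k[:,0],roi,41)), "pocket same camera (456.3,368.9)")
p0=np.load("pics/top0.npz")["p"]
df=cv2.absdiff(p0,p).max(2)>50
for k in cont(df):print(cv2.boundingRect(k))
print(hand_in())
```

```text
block top view [[457.8, 369.0], [36.6, 65.7], 9.1] pocket same camera (456.3,368.9)
(408, 245, 20, 27)
(0, 325, 24, 55)
(148, 268, 25, 17)
(277, 461, 22, 19)
(19, 381, 16, 12)
(25, 311, 6, 15)
(0, 454, 18, 10)
(29, 365, 7, 12)
the job is handed in; nothing more can be done
None
```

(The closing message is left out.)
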